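Open the suction valve and key-start the bench circulator

TASK

Get the bench circulator running. First open its suction valve: turn the red handwheel anticlockwise (seen from above) until it is fully open at its stop, letting your hand rise with the stem, then ease it back about a quarter turn so that it cannot seize. Only then start the pump: turn the key clockwise through run and on to start against the spring, hold it there for about a second, and let go so that it springs back to run; leave the things standing round the unit where they are.

Things in the scene. Friction and masses are not known exactly. Their poses are not given: they have to be found in the camera images.
- circulator: The bench circulator, fixed to the worktop: a flat light-grey reservoir 152 x 312 mm, 55 mm high, carrying a grey finned motor with a dark starter box and key on the right, a steel pump head in the middle and a brass suction valve with a red handwheel on the left. Origin: centre of its underside; its z axis is up, its x axis points to its back and its y axis to its left (the valve end). The wheel stands 78 mm from the origin toward +y, the key 78 mm toward -y.
- wheel_centre (a point): Centre of the red handwheel, on its vertical axis, at mid-height of the rim. The rim is a round bar 11 mm thick, outside diameter 66 mm; it can be grasped from above across its whole diameter at any angle. It stands 203 mm above the worktop when the valve is shut and 223 mm when fully open; under the rim only the narrow yoke and bonnet (within 22 mm of the axis) comes closer than 70 mm below it. The point turns with the wheel.
- valve_wheel (a joint): Angle of the handwheel in rad: 0 = shut, grows anticlockwise seen from above, 6.28 (one turn) = fully open at a solid stop. A coarse thread lifts stem and wheel straight up by 20 mm per turn (3.2 mm per rad), so the hand must rise as it turns; pulling does not move it. It turns with about 0.2 N m of friction and stays where it is left. At the start it is between shut and a fifth of a turn open.
- key_bow (a point): Centre of the black plastic bow of the key, on the vertical axis of the key switch, 222 mm above the worktop (40 mm above the starter box's top). The bow is an upright slab 44 mm wide along the point's x axis, 10 mm thick along its y axis and 34 mm high; pinch it from above across its thickness. The key stays in the switch. The point turns with the key.
- key_switch (a joint): First part of the key's turn, in rad, clockwise seen from above: 0 = off (bow in line with the unit's x axis, the red dot at the front), 0.8 = run (green dot), where it has a stop. It is held by friction (0.05 N m) and stays where it is left.
- key_start (a joint): Second part of the key's turn, on top of the first, same axis and direction, in rad: 0 = not in start, 0.6 = fully at start (yellow dot, 1.4 rad from off) at a stop. A spring of 0.10 to 0.16 N m works against it and returns it to 0 when the key is let go, so it only moves once the key has reached run.
- beaker: Clear empty beaker, 56 mm in diameter, 70 mm high, standing in front of the unit. Origin at the centre of its underside.
- amber_vial: Amber vial with black cap, 28 mm in diameter, 62 mm high, standing in front of the unit. Origin at the centre of its underside.
- lab_timer: White lab timer lying flat in front of the unit, 64 x 62 x 19 mm. Origin at the centre of its underside.

How it is judged:
On the way, in this order (a step that is already met when the one before it is completed fails the run):
1. the valve is turned fully open, to within 0.3 rad of its stop (value of joint valve_wheel above 5.98 rad), for 0.1 s.
2. the wheel is eased back from the stop by about a quarter turn (0.8 to 2.4 rad) (value of joint valve_wheel between 3.88 and 5.48 rad), for 0.2 s.
3. the key is held at start for at least half a second (value of joint key_switch above 0.65 rad and value of joint key_start above 0.35 rad), for 0.5 s.
4. the key is back at run (value of joint key_switch above 0.6 rad and value of joint key_start below 0.1 rad), for 0.2 s.
At the end, for the whole second after the job is handed in: The valve stands open, 0.8 to 2.4 rad (about a quarter turn) back from its fully open stop, and the key stands at run: past 0.6 rad of the first part, less than 0.1 rad into start (all of step 2 and all of step 4); the robot touches nothing.
It fails at once if the key is turned to start while the valve is not yet open (value of joint key_start above 0.3 rad and value of joint valve_wheel below 3.6 rad).
It fails at once if the beaker is pushed more than 40 mm or tipped over (distance of beaker from where it was at the start of the episode above 0.04 m or angle between beaker's own z axis and vertical above 0.5 rad).
It fails at once if the amber vial is pushed more than 40 mm or tipped over (distance of amber_vial from where it was at the start of the episode above 0.04 m or angle between amber_vial's own z axis and vertical above 0.5 rad).
It fails at once if the lab timer is pushed more than 40 mm (distance of lab_timer from where it was at the start of the episode above 0.04 m).
It also fails if it takes over 72 s, if anything falls off the work surface, if the arm or the gripper's body presses on something with over 40 N, if the wrist force passes 120 N, or if a joint passes its speed limit or range.

ROBOT

A 6-joint arm with a two-finger parallel gripper is mounted at the origin on a cart in front of the work surface, level with it; the furniture and walls round the work are solid. World frame = base frame: x ahead of the robot, y to its left, z up, the work surface at z = 0. Lengths are in m, angles in rad, forces in N, time in s.
With the tool pointing down it reaches from about 0.35 to 0.725 m from the base axis. Payload 4.3 kg.
Tool frame: the origin (TCP) lies at the very end of the fingers, on their centre line; the grasp point (between the pads) lies env.tcp_to_grasp behind it (env.tcp_to_grasp is the distance from the TCP to the grasp point, in m); z points along the fingers, y is the direction in which the jaws open and shut (so a half turn about z gives the same grasp; the last joint's range is limited). The gripper opens to 85 mm and grips with 20 to 120 N. Pads are 22 mm wide; open, the fingers measure 114 mm over their backs; the gripper's body (76 mm by 85 mm) begins 54 mm behind the grasp point. The pads swing forward as they close: fully open they stand 13 mm farther back than shut.
Start: joints at [-1.444, 0.377, 0.081, 1.274, 0, 1.46], TCP at [0.135, -0.559, 0.231] pointing down, gripper open.
Joint ranges: [-2.72, 2.72], [-0.84, 1.66], [-1.02, 1.22], [-1.77, 2.12], [-1.37, 1.28], [-3.14, 3.14]. Speed limits (rad/s): [2.57, 2.57, 3.14, 3.14, 3.14, 3.14].

INTERFACE

Orientations are given as a 3x3 rotation matrix whose columns are the frame's x, y, z axes.
In Python, from rig import env, capture, search_frame gives the robot as it stands.
- The arm moves only by the shell command python3 -m pendant 'ROWS'. ROWS is JSON, a list of rows, each a list of 5 numbers: the closure, from -1 (fully open) to 1 (shut), then the shift along the tool's x, y, z in cm, then the turn about the tool's z in degrees. A call has 1 to 12 rows; each row shifts and turns the commanded pose from where the row before left it, along the tool's axes as they then stand; what a row does not reach is not made up. A row lasts 1/8 s, in which the tool goes at most 62.5 mm and 10.7 degrees, less where a joint would pass 70% of its speed; a pose out of reach is approached as far as the arm can. A call is refused whole if a number of a shift passes 6.25 or a number of a turn 10.7, either way. A call with a gripper value outside its range is refused whole. The fingers move at their own pace and stop on an object; the grip force is fixed at half the most. Time passes only in rows, so rows that do not move let the fingers close. It gives the time, the measured TCP pose, the force and the opening at its end, in the units of the state.
- env.get_obs(): the state, without advancing time (a new reading comes with each control period).
- capture(name): name is "scene" or "top"; returns a dict with "frame" (480x640x3 uint8, red, green, blue), "K" (3x3 intrinsics, pixels), "T" (4x4, takes a point from camera to world coordinates). Camera axes: x right, y up, looking along -z (the intrinsics and any distortion apply to the point x, -y, -z); pixel columns grow to the right and rows downward; lengths in m; the calibration is good to about 2 mm. A picture is of the moment at which its call begins. There is no depth.
- env.hand_in(): hands the job in, once; it reports no verdict.
Trained networks look in a picture, given as the dict that the camera call returned (one of the last four; its "shot" number tells which), for a name from the list of things; names that differ only in an ending like _2 or _b are one class to them, and where a whole thing is asked for, a point or a joint stands for the part that bears it (a point fixed in the world has none). Each returns a list of dicts, best first, with "conf" (0 to 1); they miss things now and then, are a little off and sometimes report something else, mostly with a low value. They report only what shows in the picture. A call takes as long as a camera call.
- search_frame(picture, label): "point" ([column, row] in pixels, amid what is visible of it).
The state is a dict: "clock": time; "q": joint angles; "joint_velocities": joint speeds; "joint_efforts": joint torques, N m; "eef_pos": TCP position; "eef_rot": TCP orientation; "ft_force": force on the tool from outside, world axes, zero at the start; "moment": the same for the moment, N m; "grip_width": finger opening in m.
Only numpy, scipy, OpenCV 4.12 (cv2) and the standard library are available. Lean on these libraries where they do the work, as an engineer would, in place of code of your own. Each camera call takes 0.05 s, during which the arm holds its last target.

## Working session

There is one attempt and no reset: what is moved stays moved. The work goes in short steps, Python scripts to look and compute and a shell command to move; the robot and the scene stay as the last step left them, time stands still between calls to the robot, and variables do not carry over. Pictures are saved under pics/ and viewed, and the job is handed in when it is done.

```bash
ls; mkdir -p pics; python3 - <<'E'
from rig import env,capture,search_frame
import cv2,numpy as np
o=env.get_obs(); print({k:np.round(v,3).tolist() for k,v in o.items()}, env.tcp_to_grasp)
for n in("scene","top"):
    c=capture(n); cv2.imwrite(f"pics/{n}0.png",c["frame"][:,:,::-1]); print(n,c["K"].tolist(),np.round(c["T"],4).tolist(),[k for k in c])
    for l in("wheel_centre","key_bow","circulator","beaker","amber_vial","lab_timer"):
        print(l,[(np.round(d["point"],1).tolist(),round(d["conf"],2)) for d in search_frame(c,l)[:2]])
E
```

```text
pics
{'clock': 0.0, 'q': [-1.444, 0.378, 0.08, 1.274, -0.0, 1.46], 'joint_velocities': [-0.0, -0.0, 0.001, 0.001, -0.001, -0.001], 'joint_efforts': [-0.0, -46.36, 26.988, 0.021, -0.0, -0.0], 'eef_pos': [0.135, -0.558, 0.23], 'eef_rot': [[0.972, 0.235, -0.0], [0.235, -0.972, 0.002], [0.0, -0.002, -1.0]], 'ft_force': [-0.217, 0.022, 0.595], 'moment': [0.018, -0.054, -0.02], 'grip_width': 0.086} 0.0187
scene [[560.8636555959233, 0.0, 319.35474058739305], [0.0, 560.8636555959233, 242.2975829746771], [0.0, 0.0, 1.0]] [[-0.7043, 0.536, -0.4656, 0.0414], [-0.7099, -0.5255, 0.4689, 0.6894], [0.0066, 0.6607, 0.7506, 0.8078], [0.0, 0.0, 0.0, 1.0]] ['frame', 'K', 'T', 'shot']
wheel_centre [([283.1, 252.9], 0.88), ([336.6, 180.9], 0.48)]
key_bow [([336.1, 180.3], 0.96)]
circulator [([314.2, 282.2], 0.9)]
beaker [([388.3, 297.6], 0.69), ([337.8, 186.5], 0.68)]
amber_vial [([407.2, 271.0], 0.8)]
lab_timer [([350.5, 368.4], 0.86)]
top [[457.1141927181762, 0.0, 332.0564400401751], [0.0, 457.1141927181762, 244.64610379078755], [0.0, 0.0, 1.0]] [[-0.0162, 0.9943, -0.1058, 0.3498], [-0.9999, -0.0157, 0.0049, 0.2608], [0.0032, 0.1059, 0.9944, 1.0155], [0.0, 0.0, 0.0, 1.0]] ['frame', 'K', 'T', 'shot']
wheel_centre [([271.9, 243.6], 0.68)]
key_bow [([357.6, 221.2], 0.43)]
circulator [([317.2, 240.3], 0.84)]
beaker [([356.4, 292.0], 0.65)]
amber_vial [([387.1, 283.7], 0.72)]
lab_timer [([294.3, 308.3], 0.93)]
```

View pics/scene0.png

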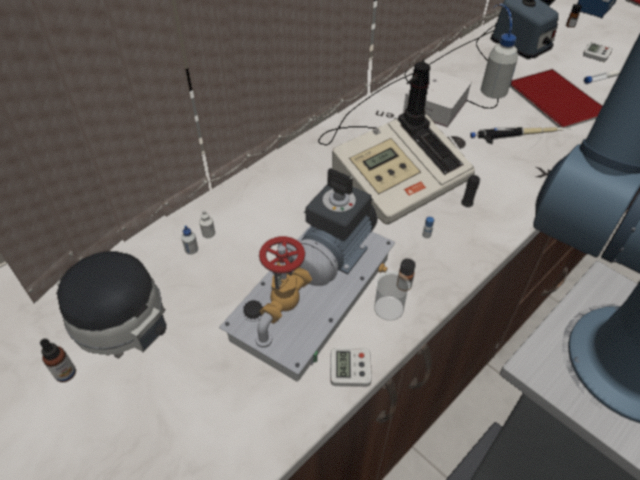

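View pics/top0.png

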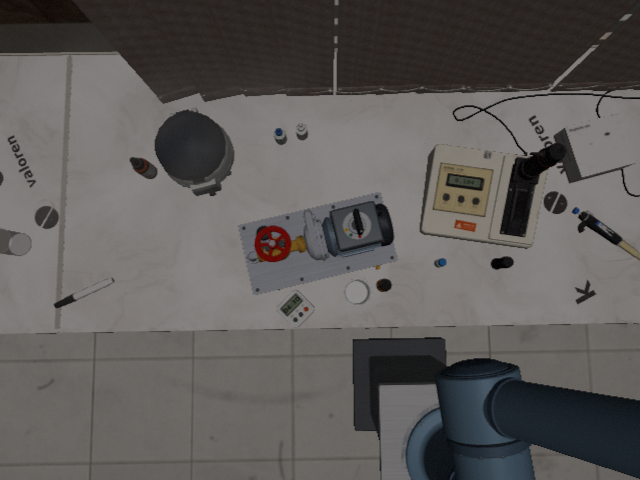

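```bash
cat > h.py <<'E'
import numpy as np,cv2
from rig import env,capture,search_frame
def ray(c,p):
    K=c["K"];T=c["T"]; d=np.array([(p[0]-K[0,2])/K[0,0],-(p[1]-K[1,2])/K[1,1],-1.]); d=T[:3,:3]@d
    return T[:3,3],d/np.linalg.norm(d)
def tri(c1,p1,c2,p2):
    a,u=ray(c1,p1);b,v=ray(c2,p2)
    s=np.linalg.lstsq(np.c_[u,-v],b-a,rcond=None)[0]
    P=a+s[0]*u;Q=b+s[1]*v
    return (P+Q)/2,np.linalg.norm(P-Q)
def atz(c,p,z):
    a,u=ray(c,p); return a+u*(z-a[2])/u[2]
def proj(c,P):
    P=np.atleast_2d(P);q=(P-c["T"][:3,3])@c["T"][:3,:3]; K=c["K"]
    return np.c_[K[0,2]+K[0,0]*q[:,0]/-q[:,2],K[1,2]-K[1,1]*q[:,1]/-q[:,2]]
E
python3 - <<'E'
from h import *
import json
s=capture("scene");t=capture("top")
for k,(a,b) in dict(wheel=((283.1,252.9),(271.9,243.6)),key=((336.1,180.3),(357.6,221.2)),beaker=((388.3,297.6),(356.4,292)),vial=((407.2,271),(387.1,283.7)),timer=((350.5,368.4),(294.3,308.3))).items():
    P,e=tri(s,a,t,b); print(k,P.round(4),e.round(4))
print(atz(s,(283.1,252.9),.205),atz(t,(271.9,243.6),.205),atz(s,(336.1,180.3),.222),atz(t,(357.6,221.2),.23))
cv2.imwrite("pics/crop_s.png",cv2.resize(s["frame"][120:320,200:440,::-1],None,fx=3,fy=3,interpolation=2))
cv2.imwrite("pics/crop_t.png",cv2.resize(t["frame"][170:350,220:440,::-1],None,fx=3.3,fy=3.3,interpolation=2))
E
```

```text
wheel [0.4387 0.3633 0.2038] 0.0025
key [0.4769 0.2125 0.2199] 0.0042
beaker [0.3527 0.2059 0.0277] 0.0024
vial [0.3682 0.1385 0.0274] 0.0005
timer [0.3171 0.3402 0.0013] 0.0029
[0.43687795 0.36330148 0.205     ] [0.43958655 0.3639717  0.205     ] [0.47704933 0.21535629 0.222     ] [0.47362148 0.21185133 0.23      ]
```

View pics/crop_s.png

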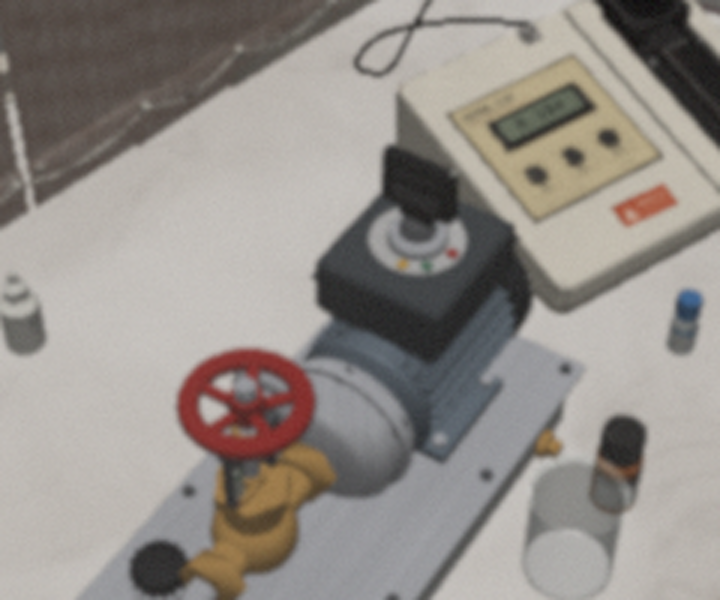

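View pics/crop_t.png

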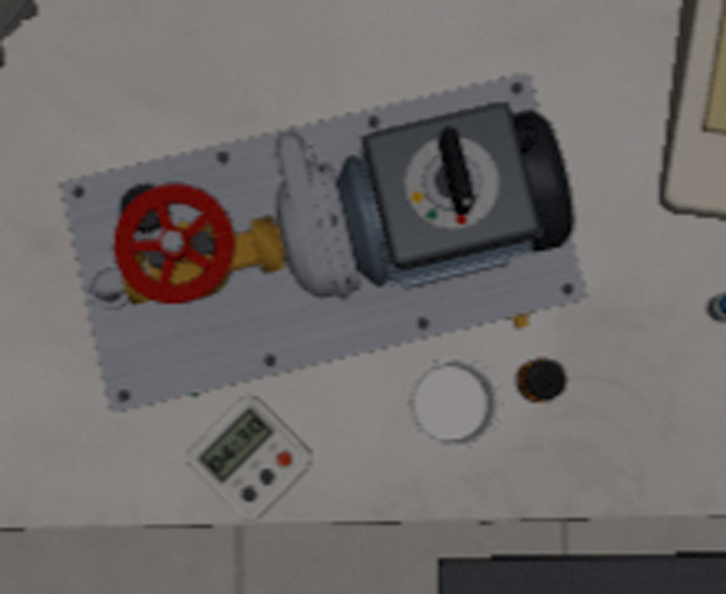

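```bash
python3 - <<'E'
from h import *
s=capture("scene");t=capture("top")
R={}
for n,c in (("s",s),("t",t)):
    f=c["frame"].astype(int); m=((f[:,:,0]>90)&(f[:,:,1]<60)&(f[:,:,2]<70)).astype(np.uint8)
    w=np.zeros_like(m); x0,y0=(283,253) if n=="s" else (272,243); w[y0-35:y0+35,x0-35:x0+35]=1; m*=w
    cs,_=cv2.findContours(m,cv2.RETR_EXTERNAL,2); k=max(cs,key=cv2.contourArea); print(n,cv2.fitEllipse(cv2.convexHull(k)),cv2.boundingRect(k)); R[n]=cv2.fitEllipse(cv2.convexHull(k))[0]
print(tri(s,R["s"],t,R["t"]))
E
```

```text
s ((281.8852844238281, 254.63217163085938), (34.57730484008789, 43.60956954956055), 87.00108337402344) (260, 238, 44, 34)
t ((272.44580078125, 243.26405334472656), (34.73363494873047, 35.97743606567383), 71.85289764404297) (255, 226, 36, 35)
(array([0.44047038, 0.36346428, 0.19846562]), np.float64(0.0011069482149252353))
```

```bash
python3 -m pendant '[[-1,0,0,-5.7,-10],[-1,0,0,-5.7,-10],[-1,0,0,-5.7,-10],[-1,0,0,0,0]]'; python3 -c "
from h import *
o=env.get_obs();print(o['q'].round(3),o['eef_pos'].round(3),o['eef_rot'].round(3).tolist())"
```

```text
clock: 1.4
eef_pos: [0.1352, -0.561, 0.408]
eef_rot: [[0.724, 0.689, 0.001], [0.689, -0.724, -0.011], [-0.007, 0.009, -1.0]]
ft_force: [-0.1, -0.3, -0.3]
grip_width: 0.0857
[-1.444  0.426  0.615  1.749  0.     0.937] [ 0.135 -0.561  0.408] [[0.724, 0.689, 0.001], [0.689, -0.724, -0.011], [-0.007, 0.009, -1.0]]
```

```bash
python3 -m pendant '[[-1,5.92,-1.13,0,0],[-1,5.92,-1.13,0,0],[-1,5.92,-1.13,0,0],[-1,5.92,-1.13,0,0],[-1,5.92,-1.13,0,0],[-1,5.92,-1.13,0,0],[-1,5.92,-1.13,0,0],[-1,5.92,-1.13,0,0],[-1,5.92,-1.13,0,0],[-1,0,0,0,0]]'; python3 -c "
from h import *
o=env.get_obs();print(o['q'].round(3),o['eef_pos'].round(3),o['eef_rot'].round(3).tolist())"
```

```text
clock: 2.65
eef_pos: [0.452, -0.1146, 0.4006]
eef_rot: [[0.72, 0.694, -0.002], [0.694, -0.72, 0.001], [-0.0, -0.002, -1.0]]
ft_force: [-0.7, -0.2, -0.3]
grip_width: 0.0854
[-3.850e-01  1.730e-01  2.420e-01  1.643e+00  1.000e-03  1.990e+00] [ 0.452 -0.115  0.401] [[0.72, 0.694, -0.002], [0.694, -0.72, 0.001], [-0.0, -0.002, -1.0]]
```

```bash
python3 -m pendant '[[-1,4.04,-4.4,0,0],[-1,4.04,-4.4,0,0],[-1,4.04,-4.4,0,0],[-1,4.04,-4.4,0,0],[-1,4.04,-4.4,0,0],[-1,4.04,-4.4,0,0],[-1,4.04,-4.4,0,0],[-1,4.04,-4.4,0,0],[-1,0,0,3,0],[-1,0,0,3,0],[-1,0,0,3,0],[-1,0,0,0,0]]'; python3 - <<'E'
from h import *
o=env.get_obs();print(o['q'].round(3),o['eef_pos'].round(4),o['eef_rot'].round(3).tolist())
for n in("scene","top"):
    c=capture(n);cv2.imwrite(f"pics/{n}1.png",c["frame"][:,:,::-1])
E
```

```text
clock: 4.15
eef_pos: [0.4411, 0.3574, 0.3089]
eef_rot: [[0.726, 0.688, -0.006], [0.688, -0.726, -0.004], [-0.007, -0.001, -1.0]]
ft_force: [-0.9, 0.1, 0.5]
grip_width: 0.0857
[ 0.569  0.367  0.265  1.476 -0.     2.953] [0.4411 0.3574 0.3089] [[0.726, 0.688, -0.006], [0.688, -0.726, -0.004], [-0.007, -0.001, -1.0]]
```

View pics/scene1.png

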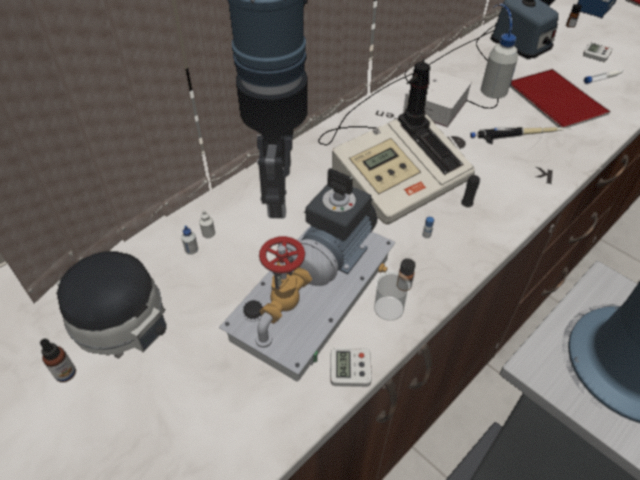

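View pics/top1.png

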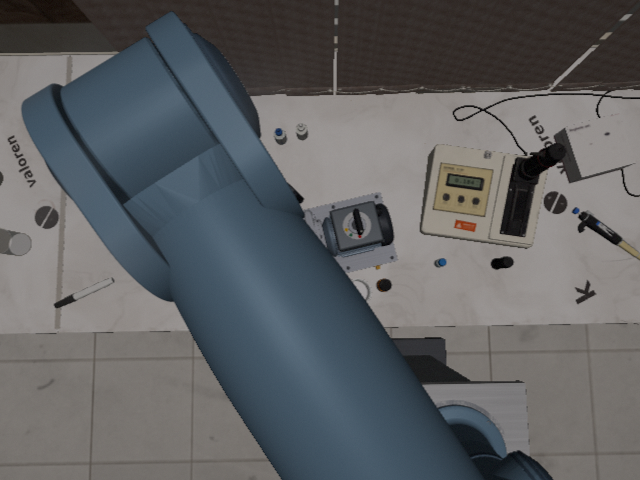

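```bash
python3 -m pendant '[[-1,0.38,-0.48,2,0],[-1,0,0,2,0],[-1,0,0,2,0],[-1,0,0,0,0],[-1,0,0,0,0]]'
```

```text
clock: 4.88
eef_pos: [0.4428, 0.3661, 0.2541]
eef_rot: [[0.725, 0.689, 0.002], [0.689, -0.725, 0.001], [0.003, 0.001, -1.0]]
ft_force: [0.3, -0.6, -0.1]
grip_width: 0.0852
```

```bash
python3 -m pendant '[[-1,-0.35,0,2,0],[-1,0,0,2,0],[-1,0,0,2,0],[-1,0,0,1.4,0],[-1,0,0,0,0],[-1,0,0,0,0]]'; python3 - <<'E'
from h import *
c=capture("scene");cv2.imwrite("pics/s2.png",cv2.resize(c["frame"][100:340,150:470,::-1],None,fx=2.5,fy=2.5))
E
```

```text
clock: 5.62
eef_pos: [0.44, 0.3637, 0.1793]
eef_rot: [[0.725, 0.689, 0.001], [0.689, -0.725, 0.001], [0.001, 0.0, -1.0]]
ft_force: [0.1, -0.6, 0.2]
grip_width: 0.0853
```

View pics/s2.png

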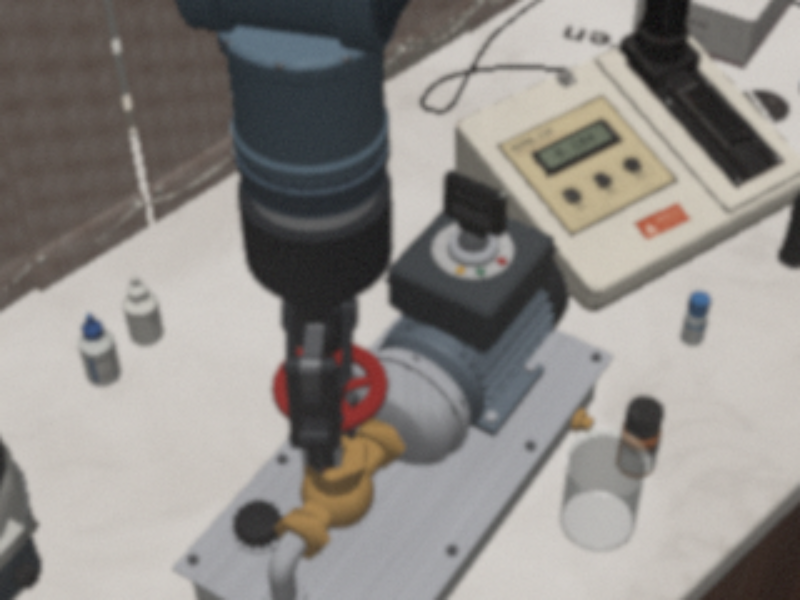

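The near finger straddles the wheel, whose rim is near crop pixel (330,388). Closing.

```bash
python3 -m pendant '[[0,0,0,0,0],[1,0,0,0,0],[1,0,0,0,0],[1,0,0,0,0],[1,0,0,0,0]]'; python3 - <<'E'
from h import *
c=capture("scene");cv2.imwrite("pics/s3.png",cv2.resize(c["frame"][100:340,150:470,::-1],None,fx=2.5,fy=2.5))
E
```

```text
clock: 6.3
eef_pos: [0.4401, 0.3635, 0.1796]
eef_rot: [[0.725, 0.689, 0.002], [0.689, -0.725, 0.001], [0.002, 0.001, -1.0]]
ft_force: [-0.7, -1.9, 6.4]
grip_width: 0.0637
```

View pics/s3.png

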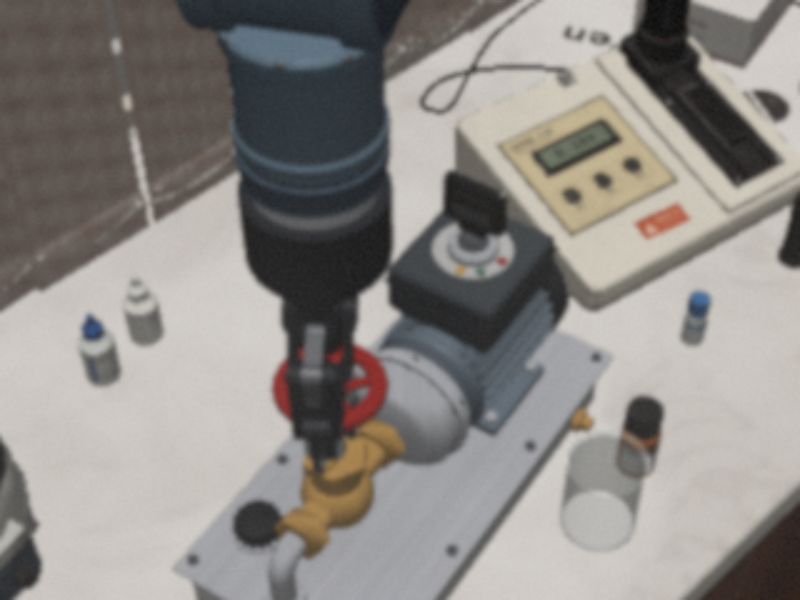

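```bash
python3 -m pendant '[[1,0,0,-0.044,-8],[1,0,0,-0.044,-8],[1,0,0,-0.044,-8],[1,0,0,-0.044,-8],[1,0,0,-0.044,-8],[1,0,0,-0.044,-8],[1,0,0,0,0]]'; python3 - <<'E'
from h import *
o=env.get_obs();print(o['q'].round(3),o['moment'].round(3))
E
```

```text
clock: 7.22
eef_pos: [0.4395, 0.3637, 0.1822]
eef_rot: [[-0.028, 1.0, 0.001], [1.0, 0.028, 0.001], [0.001, 0.001, -1.0]]
ft_force: [-1.2, -1.5, 6.5]
grip_width: 0.0635
[ 0.58   0.384 -0.037  1.148  0.     2.122] [-0.244  0.516  0.181]
```

```bash
python3 -m pendant '[[1,0,0,-0.056,-10],[1,0,0,-0.056,-10],[1,0,0,-0.056,-10],[1,0,0,-0.056,-10],[1,0,0,-0.056,-10],[1,0,0,-0.056,-10],[1,0,0,-0.056,-10],[1,0,0,-0.056,-10],[1,0,0,-0.056,-10],[1,0,0,-0.056,-10],[1,0,0,0,0]]'; python3 - <<'E'
from h import *
o=env.get_obs();print(o['q'].round(3),o['moment'].round(3))
c=capture("scene");cv2.imwrite("pics/s4.png",cv2.resize(c["frame"][100:340,150:470,::-1],None,fx=2.5,fy=2.5))
E
```

```text
clock: 8.6
eef_pos: [0.439, 0.3627, 0.1877]
eef_rot: [[-0.979, -0.202, 0.001], [-0.202, 0.979, -0.001], [-0.0, -0.001, -1.0]]
ft_force: [-3.1, -3.2, 8.2]
grip_width: 0.0628
[ 5.800e-01  3.810e-01 -2.700e-02  1.163e+00 -1.000e-03  3.770e-01] [-0.772  0.57   0.076]
```

View pics/s4.png

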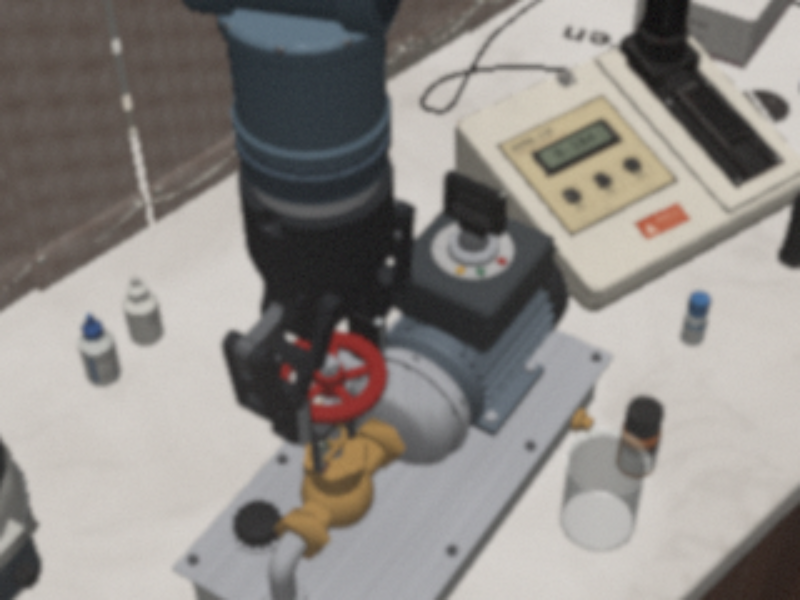

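```bash
python3 -m pendant '[[1,0,0,-0.056,-10],[1,0,0,-0.056,-10],[1,0,0,-0.056,-10],[1,0,0,-0.056,-10],[1,0,0,-0.056,-10],[1,0,0,-0.056,-10],[1,0,0,-0.056,-10],[1,0,0,-0.056,-10],[1,0,0,0,0]]'; python3 - <<'E'
from h import *
o=env.get_obs();print(o['q'].round(3),o['moment'].round(3))
c=capture("scene");cv2.imwrite("pics/s5.png",cv2.resize(c["frame"][100:340,150:470,::-1],None,fx=2.5,fy=2.5))
E
```

```text
clock: 9.78
eef_pos: [0.4397, 0.3623, 0.1922]
eef_rot: [[0.028, -1.0, 0.002], [-1.0, -0.028, -0.002], [0.002, -0.002, -1.0]]
ft_force: [-1.5, -4.6, 7.4]
grip_width: 0.0634
[ 0.579  0.379 -0.018  1.173 -0.003 -1.02 ] [-0.852  0.238  0.174]
```

View pics/s5.png

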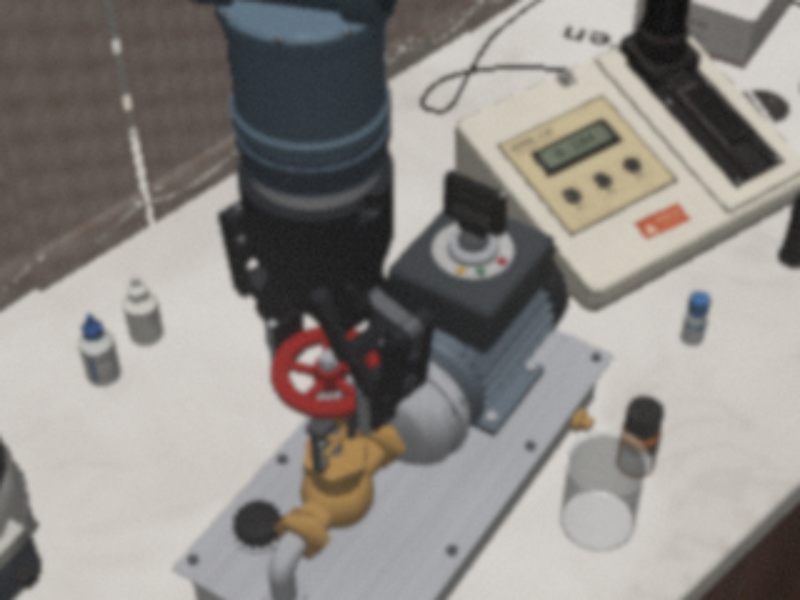

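```bash
python3 -m pendant '[[1,0,0,-0.056,-10],[1,0,0,-0.056,-10],[1,0,0,-0.056,-10],[1,0,0,-0.056,-10],[1,0,0,-0.056,-10],[1,0,0,-0.056,-10],[1,0,0,0,0]]'; python3 - <<'E'
from h import *
o=env.get_obs();print(o['q'].round(3),o['moment'].round(3))
E
```

```text
clock: 10.7
eef_pos: [0.4403, 0.3627, 0.1955]
eef_rot: [[0.88, -0.476, 0.003], [-0.476, -0.88, -0.001], [0.003, -0.0, -1.0]]
ft_force: [0.3, -4.2, 5.8]
grip_width: 0.0633
[ 5.790e-01  3.780e-01 -1.100e-02  1.181e+00 -2.000e-03 -2.067e+00] [-0.712 -0.016  0.14 ]
```

```bash
python3 -m pendant '[[1,0,0,-0.044,-8],[1,0,0,-0.044,-8],[1,0,0,0,0]]'; python3 - <<'E'
from h import *
o=env.get_obs();print(o['q'].round(3),o['moment'].round(3))
E
```

```text
clock: 11.08
eef_pos: [0.4403, 0.3629, 0.1965]
eef_rot: [[0.977, -0.215, 0.003], [-0.215, -0.977, -0.001], [0.003, 0.0, -1.0]]
ft_force: [1.2, -3.4, 6.6]
grip_width: 0.0635
[ 5.790e-01  3.780e-01 -9.000e-03  1.182e+00 -2.000e-03 -2.346e+00] [-0.58  -0.137  0.164]
```

```bash
python3 -m pendant '[[1,0,0,-0.044,-8],[1,0,0,-0.044,-8],[1,0,0,0,0]]'; python3 - <<'E'
from h import *
o=env.get_obs();print(o['q'].round(3),o['moment'].round(3))
E
```

```text
clock: 11.45
eef_pos: [0.4404, 0.3631, 0.1974]
eef_rot: [[0.998, 0.063, 0.003], [0.063, -0.998, -0.0], [0.003, 0.0, -1.0]]
ft_force: [0.4, -2.7, 6.3]
grip_width: 0.0631
[ 5.790e-01  3.770e-01 -7.000e-03  1.184e+00 -2.000e-03 -2.625e+00] [-0.455 -0.073  0.143]
```

```bash
python3 -m pendant '[[1,0,0,-0.033,-6],[1,0,0,-0.033,-6],[1,0,0,0,0]]'; python3 - <<'E'
from h import *
o=env.get_obs();print(o['q'].round(3),o['moment'].round(3))
c=capture("scene");cv2.imwrite("pics/s6.png",cv2.resize(c["frame"][100:340,150:470,::-1],None,fx=2.5,fy=2.5))
E
```

```text
clock: 11.82
eef_pos: [0.4403, 0.3632, 0.198]
eef_rot: [[0.963, 0.269, 0.003], [0.269, -0.963, 0.0], [0.003, 0.001, -1.0]]
ft_force: [0.4, -2.5, 5.3]
grip_width: 0.0636
[ 5.790e-01  3.770e-01 -6.000e-03  1.186e+00 -1.000e-03 -2.834e+00] [-0.326 -0.042  0.147]
```

View pics/s6.png

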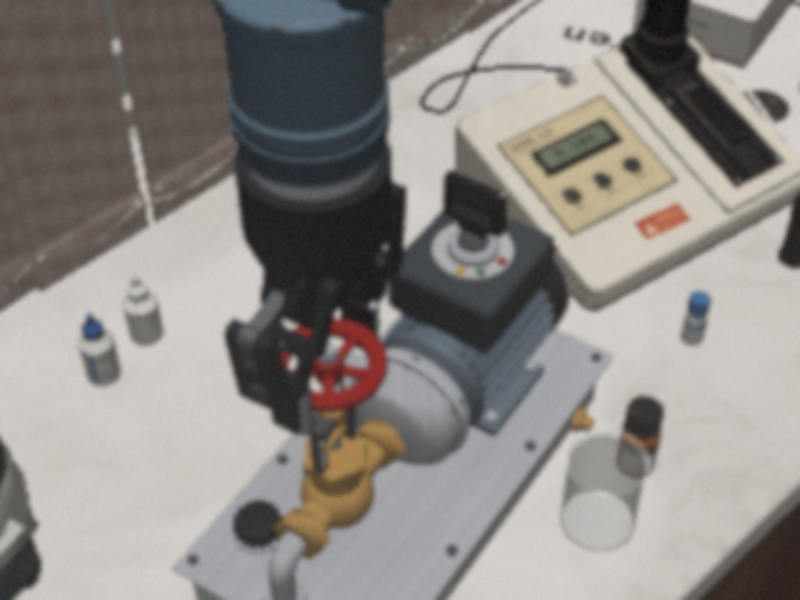

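```bash
python3 -m pendant '[[1,0,0,-0.038,-7],[1,0,0,-0.033,-6],[1,0,0,0,0]]'; python3 - <<'E'
from h import *
o=env.get_obs();print(o['q'].round(3),o['moment'].round(3))
E
```

```text
clock: 12.25
eef_pos: [0.4402, 0.3634, 0.1987]
eef_rot: [[0.878, 0.479, 0.002], [0.479, -0.878, 0.0], [0.002, 0.001, -1.0]]
ft_force: [1.2, -2.1, 5.6]
grip_width: 0.063
[ 5.790e-01  3.770e-01 -4.000e-03  1.188e+00 -1.000e-03 -3.061e+00] [-0.287  0.037  0.154]
```

```bash
python3 -m pendant '[[-1,0,0,0,0],[-1,0,0,0,0],[-1,0,0,0,0],[-1,0,0,0,10],[-1,0,0,0,10],[-1,0,0,0,10],[-1,0,0,0,10],[-1,0,0,0,10],[-1,0,0,0,10],[-1,0,0,0,0]]'; python3 - <<'E'
from h import *
o=env.get_obs();print(o['q'].round(3),o['moment'].round(3))
c=capture("scene");cv2.imwrite("pics/s7.png",cv2.resize(c["frame"][100:340,150:470,::-1],None,fx=2.5,fy=2.5))
E
```

```text
clock: 13.5
eef_pos: [0.4392, 0.3634, 0.1973]
eef_rot: [[0.854, -0.52, -0.0], [-0.52, -0.854, -0.0], [-0.0, 0.0, -1.0]]
ft_force: [1.1, 0.3, 0.0]
grip_width: 0.0854
[ 0.58   0.378 -0.006  1.187  0.    -2.015] [ 0.022  0.032 -0.011]
```

View pics/s7.png

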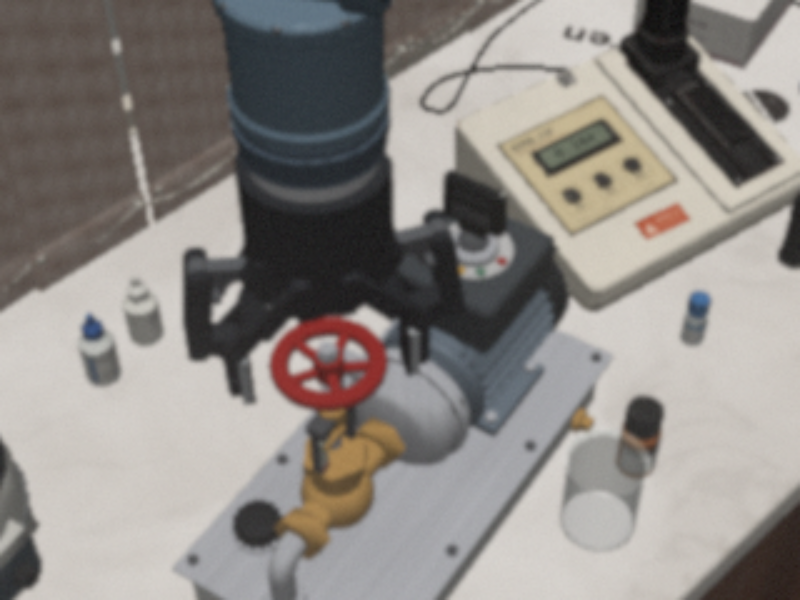

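```bash
python3 -m pendant '[[0,0,0,0,0],[1,0,0,0,0],[1,0,0,0,0],[1,0,0,0,0],[1,0,0,-0.033,-6],[1,0,0,-0.033,-6],[1,0,0,0,0]]'; python3 - <<'E'
from h import *
o=env.get_obs();print(o['q'].round(3),o['moment'].round(3))
E
```

```text
clock: 14.42
eef_pos: [0.4414, 0.3623, 0.1984]
eef_rot: [[0.943, -0.334, 0.004], [-0.334, -0.943, -0.002], [0.005, 0.001, -1.0]]
ft_force: [3.8, -4.1, 3.2]
grip_width: 0.0634
[ 0.579  0.378 -0.004  1.187 -0.004 -2.222] [-0.79  -0.658 -0.148]
```

```bash
python3 -m pendant '[[1,0,0,-0.033,-6],[1,0,0,-0.033,-6],[1,0,0,0,0]]'; python3 - <<'E'
from h import *
o=env.get_obs();print(o['q'].round(3),o['moment'].round(3))
c=capture("scene");cv2.imwrite("pics/s8.png",cv2.resize(c["frame"][100:340,150:470,::-1],None,fx=2.5,fy=2.5))
E
```

```text
clock: 14.8
eef_pos: [0.4467, 0.3619, 0.199]
eef_rot: [[0.991, -0.134, 0.013], [-0.134, -0.991, -0.004], [0.014, 0.002, -1.0]]
ft_force: [17.9, -3.9, -6.4]
grip_width: 0.0628
[ 0.576  0.379  0.     1.182 -0.01  -2.431] [-0.926 -3.248 -0.659]
```

View pics/s8.png

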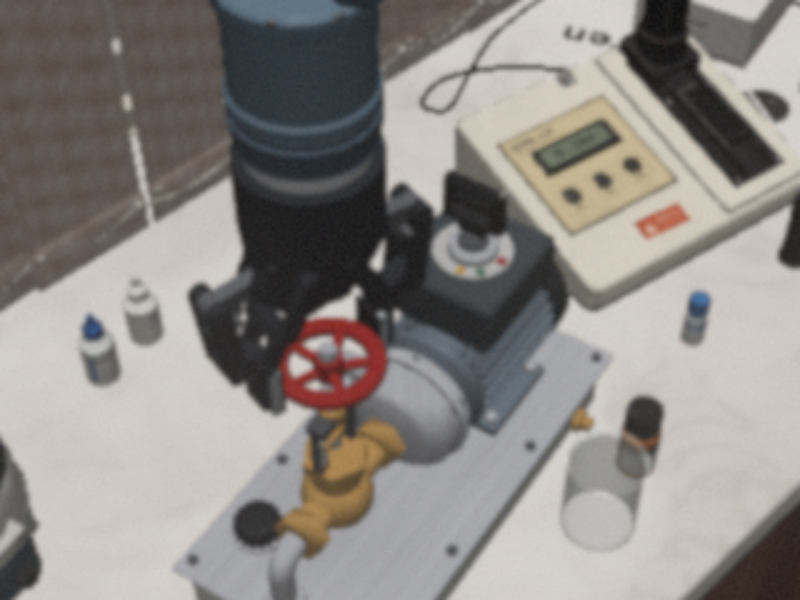

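```bash
python3 -m pendant '[[-1,0,0,0,0],[-1,0,0,0,0],[-1,0,0,0,0],[-1,0,0,0,0]]'; cat > fit.py <<'E'
from h import *
from scipy.optimize import least_squares
def wheel(c,save=None):
    f=c["frame"].astype(int); m=((f[:,:,0]>90)&(f[:,:,1]<60)&(f[:,:,2]<70)).astype(np.uint8)
    w=np.zeros_like(m); w[215:285,250:320]=1; m*=w
    cs,_=cv2.findContours(m,cv2.RETR_EXTERNAL,cv2.CHAIN_APPROX_NONE); k=np.vstack([x for x in cs if cv2.contourArea(x)>60]); h=cv2.convexHull(k)[:,0].astype(float)
    a=np.linspace(0,2*np.pi,180); b=np.linspace(0,2*np.pi,16)
    def outline(p):
        P=[]
        for bb in b:
            r=.0275+.0055*np.cos(bb); P.append(np.c_[p[0]+r*np.cos(a),p[1]+r*np.sin(a),p[2]+.0055*np.sin(bb)+0*a])
        q=proj(c,np.vstack(P)).astype(np.float32); return cv2.convexHull(q)
    hh=cv2.convexHull(k).astype(np.float32)
    def res(z):
        o=outline((.440,.3635,z)); bo=cv2.fitEllipse(o); bh=cv2.fitEllipse(hh); return np.subtract(bo[0],bh[0])
    zs=np.arange(.19,.236,.001); R=[res(z) for z in zs]; i=int(np.argmin([np.linalg.norm(r) for r in R])); print("z",zs[i].round(4),R[i].round(2))
    if save: cv2.imwrite(save,cv2.resize(c["frame"][205:295,235:335,::-1],None,fx=6,fy=6,interpolation=2))
if __name__=="__main__":
    import sys
    wheel(capture("scene"),sys.argv[1])
E
python3 fit.py pics/w1.png; python3 -c "
from h import *
o=env.get_obs();print(o['q'].round(3),o['eef_pos'].round(4),o['moment'].round(3),o['ft_force'].round(2))
import fit
class C: pass
f=cv2.imread('pics/scene0.png')[:,:,::-1]; c=capture('scene'); c=dict(c); c['frame']=f; fit.wheel(c,'pics/w0.png')"
```

```text
clock: 15.35
eef_pos: [0.439, 0.3636, 0.1987]
eef_rot: [[0.992, -0.129, -0.0], [-0.129, -0.992, -0.0], [-0.0, 0.0, -1.0]]
ft_force: [-0.9, -0.0, 0.4]
grip_width: 0.0855
z 0.219 [-0.4   0.22]
[ 0.58   0.377 -0.003  1.19   0.    -2.432] [0.439  0.3636 0.1988] [ 0.018 -0.035 -0.008] [ 0.5  -0.28 -0.34]
z 0.2 [-0.38 -0.17]
```

View pics/w1.png

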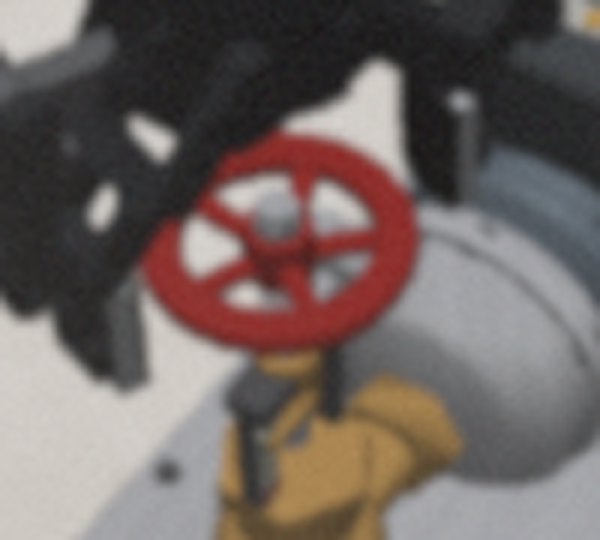

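View pics/w0.png

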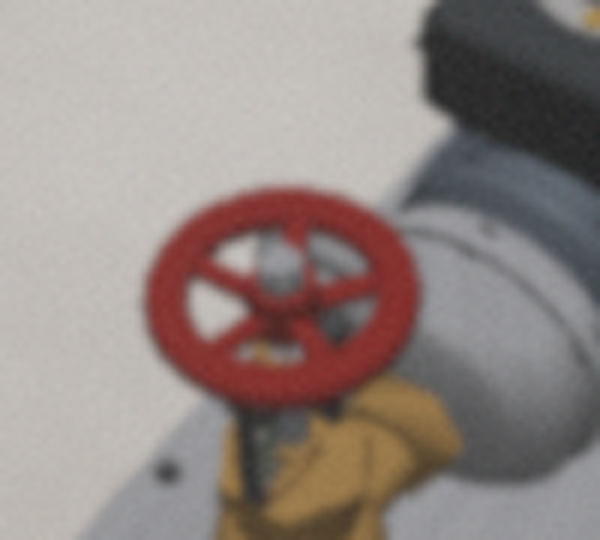

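```bash
cat > ph.py <<'E'
from h import *
def rect(c,z,name=None):
    n=200; g=(np.arange(n)-n/2+.5)/n*.072
    X,Y=np.meshgrid(g,g); P=np.c_[.440+X.ravel(),.3635-Y.ravel(),0*X.ravel()+z]
    q=proj(c,P).astype(np.float32)
    im=cv2.remap(c["frame"],q[:,0].reshape(n,n),q[:,1].reshape(n,n),cv2.INTER_CUBIC)
    if name: cv2.imwrite(name,cv2.resize(im[:,:,::-1],None,fx=2,fy=2))
    red=im[:,:,0].astype(float)-(im[:,:,1].astype(float)+im[:,:,2])/2
    th=np.radians(np.arange(0,360,1)); s=0
    for r in np.arange(.011,.0205,.001):
        s=s+cv2.remap(red.astype(np.float32),((r*np.cos(th))/.072*n+n/2).astype(np.float32)[None],((-r*np.sin(th))/.072*n+n/2).astype(np.float32)[None],1)[0]
    F=np.sum(s*np.exp(-5j*th)); print("phase mod72",np.degrees(-np.angle(F))/5%72,abs(F).round(1)/np.sum(s)); 
E
python3 - <<'E'
from ph import *
c=dict(capture("scene"))
for dz in (-.003,0,.003): rect(c,.2195+dz,"pics/r1.png" if dz==0 else None)
f=cv2.imread('pics/scene0.png')[:,:,::-1].copy(); c['frame']=f
for dz in (-.003,0,.003): rect(c,.201+dz,"pics/r0.png" if dz==0 else None)
a=cv2.imread("pics/r0.png");b=cv2.imread("pics/r1.png");cv2.imwrite("pics/r01.png",np.hstack([a,b]))
E
```

```text
phase mod72 10.943922193586424 0.4390075214327324
phase mod72 11.510302942562323 0.5314578079206614
phase mod72 11.615989313825168 0.3336063155505844
phase mod72 20.43596402981188 0.4222769906182753
phase mod72 20.223699863621114 0.43851694222112464
phase mod72 19.42531788019187 0.22253403585414
```

View pics/r01.png

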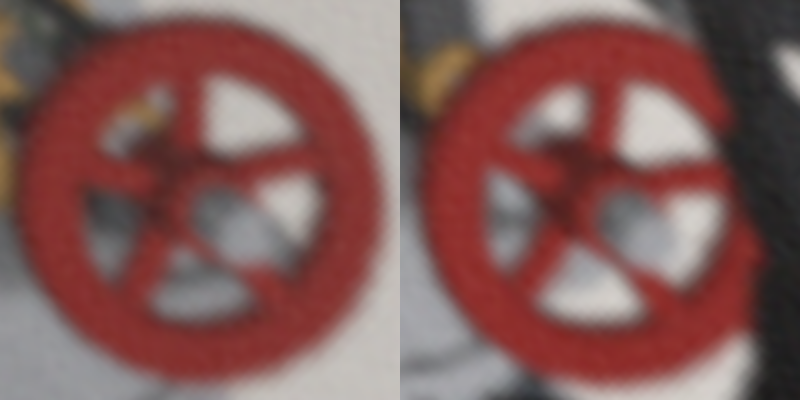

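Wheel has turned 351° (spoke phase, plus a 19 mm rise) and met its stop. Now I'll ease it back 90°.

```bash
python3 -m pendant '[[0,0.1,0,0,0],[1,0,0,0,0],[1,0,0,0,0],[1,0,0,0,0],[1,0,0,0.056,10],[1,0,0,0.056,10],[1,0,0,0.056,10],[1,0,0,0,0]]'; python3 - <<'E'
from h import *
o=env.get_obs();print(o['q'].round(3),o['moment'].round(3))
E
```

```text
clock: 16.5
eef_pos: [0.4403, 0.3626, 0.1977]
eef_rot: [[0.793, -0.609, 0.001], [-0.609, -0.793, -0.001], [0.001, 0.001, -1.0]]
ft_force: [-1.1, -4.0, 7.0]
grip_width: 0.0633
[ 5.780e-01  3.790e-01 -4.000e-03  1.188e+00 -1.000e-03 -1.908e+00] [-0.64  0.31 -0.22]
```

```bash
python3 -m pendant '[[1,0,0,0.056,10],[1,0,0,0.056,10],[1,0,0,0.056,10],[1,0,0,0.056,10],[1,0,0,0.056,10],[1,0,0,0.056,10],[1,0,0,0,0],[-1,0,0,0,0],[-1,0,0,0,0],[-1,0,0,0,0]]'; python3 - <<'E'
from ph import *
import fit
o=env.get_obs();print(o['q'].round(3),o['moment'].round(3))
c=capture("scene");fit.wheel(c,"pics/w2.png"); rect(c,.214,"pics/r2.png");rect(c,.216)
E
```

```text
clock: 17.75
eef_pos: [0.4404, 0.3634, 0.1935]
eef_rot: [[-0.129, -0.992, -0.0], [-0.992, 0.129, 0.0], [-0.0, 0.0, -1.0]]
ft_force: [-0.3, 0.0, 1.0]
grip_width: 0.0852
[ 0.579  0.381 -0.011  1.178  0.    -0.862] [ 0.061 -0.043  0.018]
z 0.212 [ 5.81 -0.22]
phase mod72 67.48663762063595 0.5078025358926542
phase mod72 70.10322055612889 0.46835008110665993
```

View pics/w2.png

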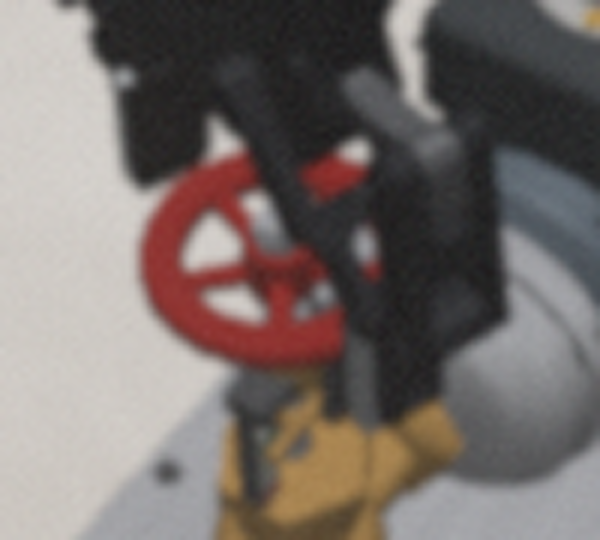

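```bash
python3 -m pendant '[[-1,0,0,-3,0],[-1,0,0,-3,0],[-1,0,0,-3,0],[-1,0,0,-3,0],[-1,0,0,0,0]]'; python3 - <<'E'
from h import *
s=dict(capture("scene"));t=dict(capture("top"))
from ph import *
import fit
fit.wheel(s); rect(s,.214)
print("dial",tri(s,(339,200),t,(355.5,225.5)))
# predicted key on circle 156mm from wheel with plate yaw; plate corners in top0
f=cv2.imread("pics/top0.png");
b=[(220+x/3.3,170+y/3.3) for x,y in((62,183),(530,75),(585,295),(110,410))]
P=np.array([atz(t,p,.055)[:2] for p in b]); print(P.round(4),P.mean(0))
y=(P[0]-P[1]+P[3]-P[2]); y/=np.linalg.norm(y); print(np.linalg.norm(P[0]-P[1]),np.linalg.norm(P[1]-P[2]),"yaw",np.degrees(np.arctan2(-y[0],y[1])))
print("key by plate",P.mean(0)-.078*y,"wheel",P.mean(0)+.078*y,"key by wheel",np.array([.440,.3635])-.156*y)
for nm,cc in(("scene0",s),("top0",t)):
    k=np.array([.476,.2125]); x=np.array([y[1],-y[0]]); pts=[[*(k+sx*.022*x+sy*.005*y),z] for z in(.205,.239) for sx in(-1,1) for sy in(-1,1)]
    im=cv2.imread(f"pics/{nm}.png");q=proj(cc,np.array(pts)); c0=q.mean(0).astype(int); x0,y0=c0-30
    v=cv2.resize(im[y0:y0+60,x0:x0+60],None,fx=8,fy=8,interpolation=2)
    for p in q: cv2.circle(v,tuple(((p-[x0,y0]+.5)*8).astype(int).tolist()),4,(0,255,0),-1)
    cv2.imwrite(f"pics/k_{nm}.png",v)
a=cv2.imread("pics/k_scene0.png");b=cv2.imread("pics/k_top0.png");cv2.imwrite("pics/k.png",np.hstack([a,b])[:, :800] if False else cv2.resize(np.hstack([a,b]),(800,400)))
E
```

```text
clock: 18.42
eef_pos: [0.4416, 0.3642, 0.3162]
eef_rot: [[-0.129, -0.992, 0.004], [-0.992, 0.129, 0.003], [-0.003, -0.004, -1.0]]
ft_force: [0.2, 0.0, -1.0]
grip_width: 0.0855
z 0.214 [-0.27  0.1 ]
phase mod72 66.60651699031384 0.5688460526666946
dial (array([0.47283377, 0.21238818, 0.18073627]), np.float64(0.0014852653503824942))
[[0.496  0.4532]
 [0.562  0.1504]
 [0.4186 0.1192]
 [0.3505 0.4221]] [0.45677513 0.28618911]
0.30992513412809913 0.14682557277311728 yaw 12.483032521919364
key by plate [0.47363487 0.21003303] wheel [0.4399154 0.3623452] key by wheel [0.47371948 0.21118783]
```

View pics/k.png

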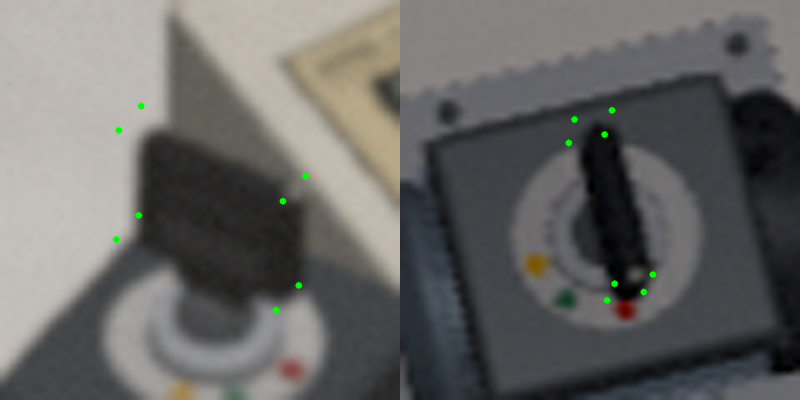

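```bash
cat > kd.py <<'E'
from h import *
import sys
kx,ky,yaw,zc=map(float,sys.argv[1:5]); yaw=np.radians(yaw)
s=capture("scene");t=capture("top"); out=[]
x=np.array([np.cos(yaw),np.sin(yaw)]);y=np.array([-x[1],x[0]])
for nm,cc in(("scene0",s),("top0",t)):
    k=np.array([kx,ky]); pts=np.array([[*(k+sx*.022*x+sy*.005*y),zc+z] for z in(-.017,.017) for sx in(-1,1) for sy in(-1,1)])
    im=cv2.imread(f"pics/{nm}.png");q=proj(cc,pts); c0=q.mean(0).astype(int); x0,y0=c0-30
    v=cv2.resize(im[y0:y0+60,x0:x0+60],None,fx=8,fy=8,interpolation=2)
    h=((q-[x0,y0]+.5)*8).astype(int)
    for i in range(8):
        for j in range(i):
            if bin(i^j).count("1")==1: cv2.line(v,h[i].tolist(),h[j].tolist(),(0,255,0) if i<4 else (255,255,0),1)
    out.append(v)
cv2.imwrite(sys.argv[5],cv2.resize(np.hstack(out),(800,400)))
E
python3 kd.py .4735 .2115 12.5 .220 pics/k2.png
```

```text
(no output)
```

View pics/k2.png

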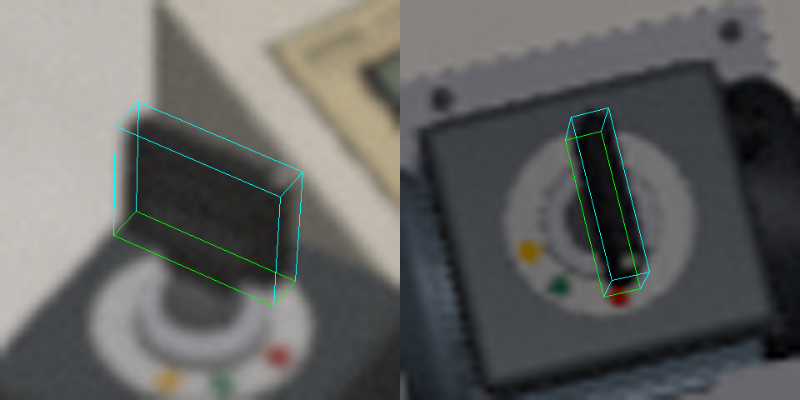

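Valve is about 89° back from the stop (phase 66.6, z 0.214). Next, go to the key.

```bash
python3 -m pendant '[[-1,0,0,0,10],[-1,0,0,0,10],[-1,0,0,0,10],[-1,0,0,0,10],[-1,0,0,0,10],[-1,0,0,0,10],[-1,0,0,0,10],[-1,0.05,-3.9,0,0],[-1,0.05,-3.9,0,0],[-1,0.05,-3.9,0,0],[-1,0.05,-3.9,0,0],[-1,0,0,0,0]]';  python3 -m pendant '[[-1,0,0,0,0],[-1,0,0,0,0]]'; python3 -c "
from h import *
o=env.get_obs();print(o['q'].round(3))"
```

```text
clock: 20.12
eef_pos: [0.4721, 0.2084, 0.3126]
eef_rot: [[-0.977, -0.214, -0.002], [-0.214, 0.977, -0.001], [0.002, -0.001, -1.0]]
ft_force: [-1.1, 1.0, -0.5]
grip_width: 0.0855
clock: 20.38
eef_pos: [0.4719, 0.2115, 0.3133]
eef_rot: [[-0.976, -0.219, -0.001], [-0.219, 0.976, -0.0], [0.001, 0.0, -1.0]]
ft_force: [-0.7, -0.5, 1.0]
grip_width: 0.0853
[0.298 0.251 0.115 1.436 0.    0.078]
```

```bash
python3 -m pendant '[[-1,-0.22,0,2.5,0],[-1,0,0,2.5,0],[-1,0,0,2.5,0],[-1,0,0,2,0],[-1,0,0,1.2,0],[-1,0,0,0,0],[-1,0,0,0,0]]'; python3 - <<'E'
from h import *
c=capture("scene");cv2.imwrite("pics/s9.png",cv2.resize(c["frame"][70:310,190:510,::-1],None,fx=2.5,fy=2.5))
E
```

```text
clock: 21.25
eef_pos: [0.4749, 0.2114, 0.2075]
eef_rot: [[-0.976, -0.218, 0.001], [-0.218, 0.976, 0.0], [-0.001, 0.0, -1.0]]
ft_force: [0.1, -0.2, 0.4]
grip_width: 0.0855
```

View pics/s9.png

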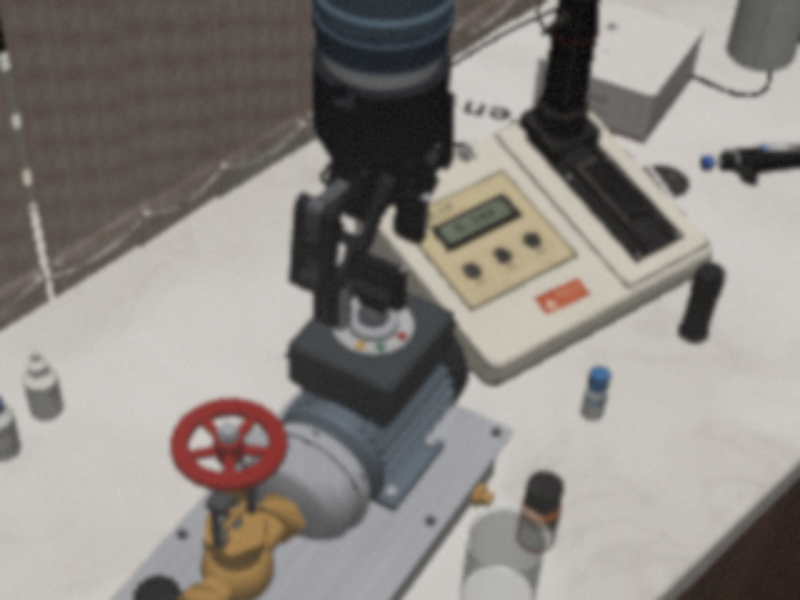

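The bow at crop (378,280) lies between the fingers at (325,290) and (412,215). Closing.

```bash
python3 -m pendant '[[0,0,0,0,0],[0.5,0,0,0,0],[1,0,0,0,0],[1,0,0,0,0],[1,0,0,0,0],[1,0,0,0,0]]'; python3 - <<'E'
from h import *
o=env.get_obs();print(o['q'].round(3),o['moment'].round(3))
c=capture("scene");cv2.imwrite("pics/s10.png",cv2.resize(c["frame"][110:230,270:430,::-1],None,fx=5,fy=5))
E
```

```text
clock: 22.05
eef_pos: [0.4746, 0.2108, 0.2069]
eef_rot: [[-0.976, -0.217, 0.0], [-0.217, 0.976, -0.001], [-0.0, -0.001, -1.0]]
ft_force: [-0.0, -1.3, 2.0]
grip_width: 0.0091
[ 2.960e-01  2.720e-01 -1.300e-01  1.168e+00 -1.000e-03  7.700e-02] [-0.212  0.032  0.004]
```

View pics/s10.png

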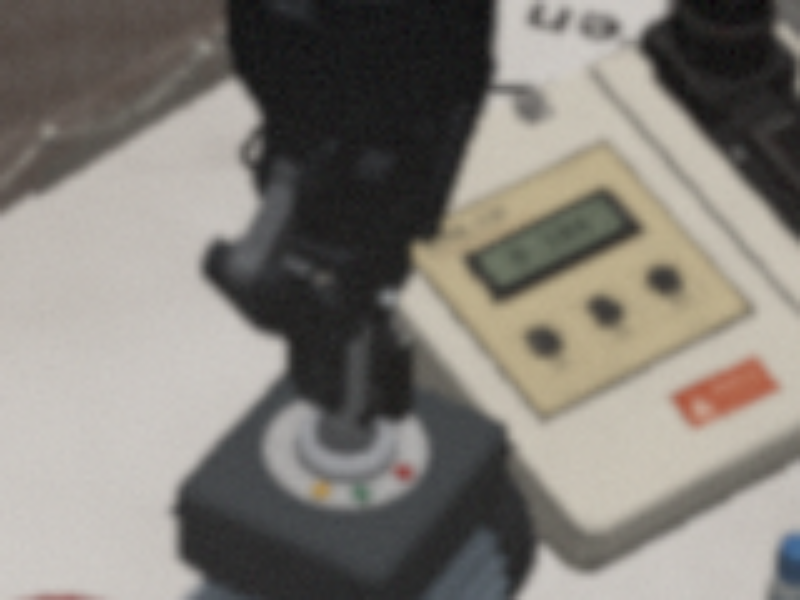

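```bash
python3 -m pendant '[[1,0,0,0,10],[1,0,0,0,10],[1,0,0,0,10],[1,0,0,0,10],[1,0,0,0,0]]'; python3 - <<'E'
from h import *
o=env.get_obs();print(o['q'].round(3),o['moment'].round(3))
E
```

```text
clock: 22.72
eef_pos: [0.4745, 0.2102, 0.2069]
eef_rot: [[-0.888, 0.459, 0.0], [0.459, 0.888, -0.002], [-0.001, -0.002, -1.0]]
ft_force: [-0.6, -4.6, 3.0]
grip_width: 0.0089
[ 0.296  0.272 -0.131  1.168 -0.002  0.773] [-0.887  0.161 -0.09 ]
```

```bash
python3 -m pendant '[[1,0,0,0,10],[1,0,0,0,10],[1,0,0,0,10],[1,0,0,0,7],[1,0,0,0,0],[1,0,0,0,0],[1,0,0,0,0]]'; python3 - <<'E'
from h import *
o=env.get_obs();print(o['q'].round(3),o['moment'].round(3))
c=capture("scene");cv2.imwrite("pics/s11.png",cv2.resize(c["frame"][110:230,270:430,::-1],None,fx=5,fy=5))
E
```

```text
clock: 23.6
eef_pos: [0.4741, 0.2098, 0.2069]
eef_rot: [[-0.434, 0.901, -0.0], [0.901, 0.434, -0.003], [-0.002, -0.002, -1.0]]
ft_force: [-2.4, -6.1, 4.4]
grip_width: 0.0094
[ 0.296  0.272 -0.131  1.169 -0.003  1.417] [-1.203  0.384  0.134]
```

View pics/s11.png

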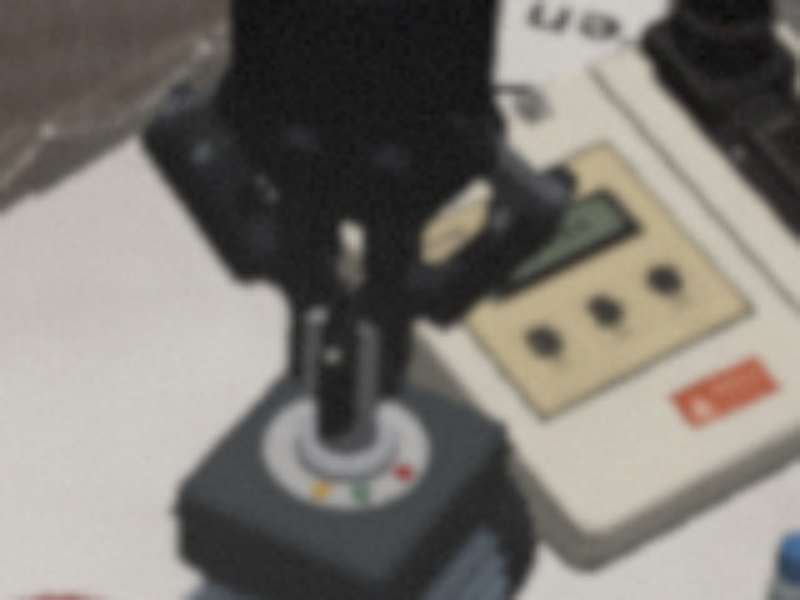

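```bash
python3 -m pendant '[[1,0,0,0,1],[1,0,0,0,0],[1,0,0,0,0],[1,0,0,0,0],[1,0,0,0,0],[1,0,0,0,0],[1,0,0,0,0],[-1,0,0,0,0],[-1,0,0,0,0],[-1,0,0,0,0],[-1,0,0,0,0]]'; python3 - <<'E'
from h import *
c=capture("scene");cv2.imwrite("pics/s12.png",cv2.resize(c["frame"][110:230,270:430,::-1],None,fx=5,fy=5))
E
```

```text
clock: 25.02
eef_pos: [0.4746, 0.2114, 0.2067]
eef_rot: [[-0.416, 0.909, 0.0], [0.909, 0.416, 0.001], [0.0, 0.0, -1.0]]
ft_force: [-0.3, -0.4, 0.3]
grip_width: 0.0804
```

View pics/s12.png

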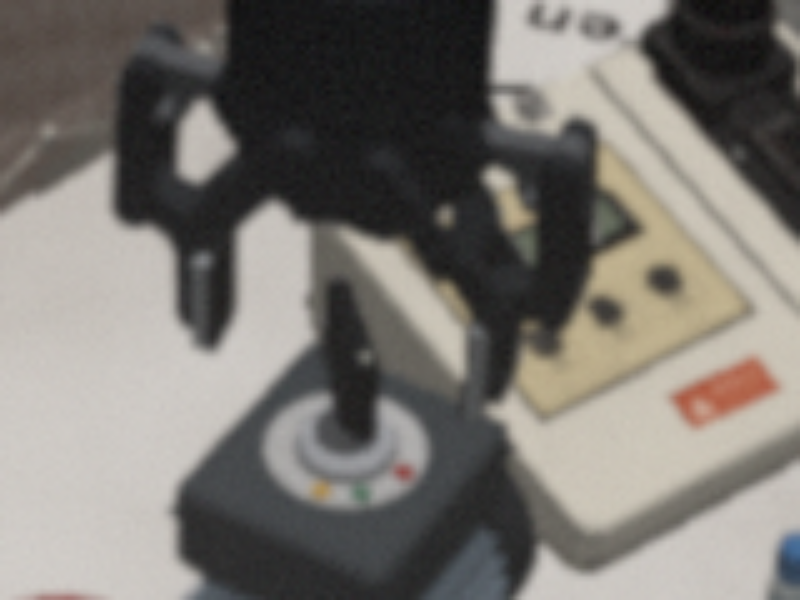

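The key sprung back toward the green dot (mark at (365,355)). Retreating and checking.

```bash
python3 -m pendant '[[-1,0,0,-3,0],[-1,0,0,-4,0],[-1,0,0,-4,0],[-1,0,0,-4,0],[-1,0,0,0,0],[-1,0,0,0,0]]'; cat > kk.py <<'E'
from h import *
from ph import rect
import fit
s=capture("scene"); fit.wheel(s); rect(s,.214)
k=np.array([.4742,.2112]); out=[]
for a in (0,0.8,1.4):
    v=cv2.resize(s["frame"][150:220,295:375,::-1],None,fx=5,fy=5,interpolation=2)
    yaw=np.radians(12.8)-a; x=np.array([np.cos(yaw),np.sin(yaw)]);y=np.array([-x[1],x[0]])
    pts=np.array([[*(k+sx*.022*x+sy*.005*y),.220+z] for z in(-.017,.017) for sx in(-1,1) for sy in(-1,1)])
    h=((proj(s,pts)-[295,150]+.5)*5).astype(int)
    for i in range(8):
        for j in range(i):
            if bin(i^j).count("1")==1: cv2.line(v,h[i].tolist(),h[j].tolist(),(0,255,0),1)
    out.append(v)
cv2.imwrite("pics/kend.png",cv2.resize(np.hstack(out),(800,233)))
for n,p0,z in(("beaker",(.3527,.2059),0),("amber_vial",(.3682,.1385),0),("lab_timer",(.3171,.3402),0)):
    print(n,[(np.round(d["point"],1).tolist(),round(d["conf"],2)) for d in search_frame(s,n)[:1]])
cv2.imwrite("pics/send.png",s["frame"][:,:,::-1])
E
python3 kk.py
```

```text
clock: 25.82
eef_pos: [0.4745, 0.2111, 0.3562]
eef_rot: [[-0.416, 0.909, -0.0], [0.909, 0.416, -0.0], [0.0, -0.0, -1.0]]
ft_force: [0.4, -0.6, -0.0]
grip_width: 0.0852
z 0.214 [-0.24  0.21]
phase mod72 66.62817978339731 0.5679963171160957
beaker [([389.3, 295.6], 0.84)]
amber_vial [([408.4, 271.6], 0.73)]
lab_timer [([350.3, 367.3], 0.7)]
```

View pics/kend.png

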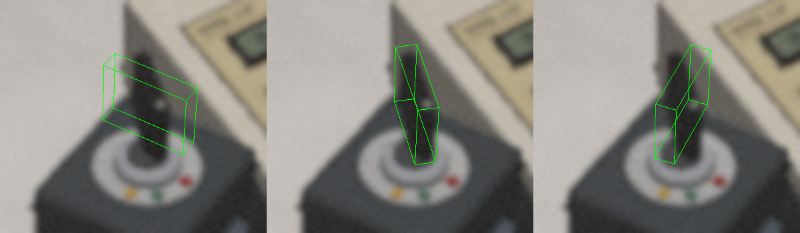

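View pics/send.png

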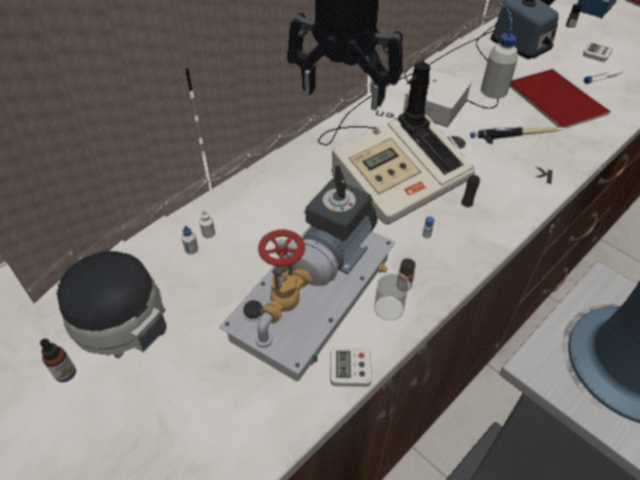

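The bow matches the drawn run outline (middle panel). The wheel stays at z 0.214, and the beaker (389,296), vial (408,272) and timer (350,367) have not moved.

```bash
python3 -c "
from rig import env
print(env.hand_in())"
```

```text
the job is handed in; nothing more can be done
None
```

The circulator job is done and handed in at about 26 s of the 72 s allowed. The hand-in reports no verdict.

- **Valve:** I opened the wheel anticlockwise to its stop in two grips. The pictures show about 351° of turn and a 19 mm rise. I felt the stop as about 18 N of resistance in the second grip. I then eased it back about 89°, to roughly 4.7 rad.
- **Key:** I turned it about 78° clockwise and held it there for more than a second, then opened the fingers. It sprang back, and the picture matches the outline drawn for run (0.8 rad). I judged start from the hand's turn and the pictures, because the joint values cannot be read.
- **Final checks:** The wheel had not moved while I worked the key. The beaker, vial and timer stand within 2 pixels of where they were. The hand is open and clear at z = 0.356 m, touching nothing.
- **What disagreed:**
  - The key's measured position differed by 2–4 mm between the two cameras, and the grip was good anyway.
  - The wheel's fitted height read 2–4 mm low against the text (0.219 m against 0.223 m at the stop).
  - At the stop the pads shifted about 6 mm on the rim, so I released and gripped again before easing back.

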